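Kit the front-panel parts of one receiver

ROBOT

A 6-joint arm with a two-finger parallel gripper is mounted at the origin on the work surface. World frame = base frame: x ahead of the robot, y to its left, z up, the work surface at z = 0. Lengths are in m, angles in degrees, forces in N, time in s.
With the tool pointing down it reaches from about 0.275 to 0.825 m from the base axis. Payload 5.2 kg.
Tool frame: the origin (TCP) lies on the front face of the gripper's body, between the roots of the fingers; the fingertips stand 84 mm ahead of it and the grasp point (between the pads) lies ctrl.hold_point_z ahead of it (ctrl.hold_point_z is the distance from the TCP to the grasp point, in m); y points along the fingers, x is the direction in which the jaws open and shut, and the axes are right-handed (so a half turn about y gives the same grasp; the last joint's range is limited). The gripper opens to 93 mm and grips with 3 to 60 N. Pads are 15 mm wide; open, the fingers measure 128 mm over their backs; the gripper's body (75 mm by 188 mm) begins 65 mm behind the grasp point.
Start: joints at [-85.76, 14.817, 87.949, -0, 77.235, -11.62], TCP at [0.15, -0.529, 0.303] pointing down, gripper open.
Joint ranges: [-179.93, 179.93], [-52.35, 119.4], [10.71, 147.94], [-69.91, 249.91], [12.55, 155.21], [-178.61, 178.61]. Speed limits (degrees/s): [147.25, 147.25, 180, 180, 180, 180].

INTERFACE

Orientations are given as [roll, pitch, yaw] about the fixed x, y, z axes, in that order (R = Rz(yaw) Ry(pitch) Rx(roll)).
In Python, from bench import ctrl gives the robot as it stands.
- The arm moves only by the shell command python3 -m pendant 'ROWS'. ROWS is JSON, a list of rows, each an object of numbers: "x", "y", "z": the shift along the tool's x, y, z in mm; "rx", "ry", "rz": the turn, a rotation vector about the tool's x, y, z in degrees; "claw": the finger opening in mm, from 0 to 93. A call has 1 to 20 rows; each row is the pose to reach, as a shift and turn from the pose commanded when the call began, along the tool's axes at that moment; what a row does not reach only later rows make up. A row lasts 1/10 s, in which the tool goes at most 50 mm and 8.59 degrees, less where a joint would pass 70% of its speed; a pose out of reach is approached as far as the arm can. A call with a gripper value outside its range is refused whole. The fingers move at their own pace and stop on an object; the grip force is fixed at half the most. Time passes only in rows, so rows that repeat a pose let the fingers close. It gives the time, the measured TCP pose, the force and the opening at its end, in the units of the state.
- ctrl.observe(): the state, without advancing time (a new reading comes with each control period).
- ctrl.capture(name): name is "scene" or "top"; returns a dict with "pixels" (480x640x3 uint8, red, green, blue), "depth" (480x640 float32, m along the optical axis (not along the pixel's ray), 0 where there is no reading), "fx", "fy", "cx", "cy" (pixels), "rvec" (rotation vector, rad) and "tvec" (3), from world to camera coordinates, as OpenCV has them. Camera axes: x right, y down, z forward; pixel columns grow to the right and rows downward; lengths in m; the calibration is good to about 2 mm. A picture is of the moment at which its call begins.
- ctrl.sign_off(): hands the job in, once; it reports no verdict.
The state is a dict: "t": time; "qpos": joint angles; "joint_velocities": joint speeds; "joint_efforts": joint torques, N m; "tool_pos": TCP position; "ee_rot": TCP orientation; "ft_force": force on the tool from outside, world axes, zero at the start; "ft_torque": the same for the moment, N m; "width": finger opening in m.
Only numpy, scipy, OpenCV 4.12 (cv2) and the standard library are available. Lean on these libraries where they do the work, as an engineer would, in place of code of your own. Each camera call takes 0.05 s, during which the arm holds its last target. There are 200 camera calls.

TASK

Fill the white kit tray for one receiver: set the big round tuning knob, the small round knob, the long handle and the battery pack each upright into the grey pocket cut to its shape, resting on the pocket floor. Leave the two parts that belong to other models, the short handle and the knob with a bar grip, where they lie.

Things in the scene. Friction and masses are not known exactly. Their poses are not given: they have to be found in the camera images.
- tuning_knob: The big tuning knob: round, black with a round aluminium face, 46 mm across (52 mm at the 5 mm high skirt at its foot), 28 mm high, standing face up. Loose, about 60 g. Origin: centre of the underside, z up.
- volume_knob: The small round knob: black with an aluminium face, 28 mm across, 26 mm high, standing face up. Loose, about 30 g. Origin: centre of the underside, z up.
- long_handle: Bridge-shaped pull handle standing on two black feet: a straight aluminium bar 96 mm long (along x), 14 mm wide (y), its underside 22 mm and its top 36 mm above the table, with a foot 14 x 22 mm under each end. Origin: centre of the underside, x along the bar, z up. Loose, about 90 g.
- battery_pack: Black rectangular battery pack, 62 (x) x 36 (y) x 26 mm high (z), with a grey patch and two brass contacts on top. Loose, about 120 g. Origin: centre of the underside.
- short_handle: LOOK-ALIKE, does not belong in the tray. Bridge-shaped pull handle standing on two black feet: a straight aluminium bar 60 mm long (along x), 14 mm wide (y), its underside 22 mm and its top 36 mm above the table, with a foot 14 x 22 mm under each end. Origin: centre of the underside, x along the bar, z up. Loose, about 56 g.
- bar_knob: LOOK-ALIKE, does not belong in the tray. Black knob with a round foot 52 mm across and 10 mm high and, across it, an upright bar grip 50 mm (x) by 12 mm (y), top 28 mm above the table. Loose, about 60 g. Origin: centre of the underside.
- nest_big_round: Fixed grey insert, 130 (x) x 84 x 13 mm, one of four lying two by two in the fixed white kit tray (rim 17 mm above the table, level with the inserts; which quarter varies). Origin: centre of its underside, 4 mm above the table, z up. Pocket centred on it, 9 mm deep, floor 4 mm above the origin: a round hole 70 mm across, for the tuning knob.
- nest_small_round: Fixed grey insert, 130 (x) x 84 x 13 mm, one of four lying two by two in the fixed white kit tray (rim 17 mm above the table, level with the inserts; which quarter varies). Origin: centre of its underside, 4 mm above the table, z up. Pocket centred on it, 9 mm deep, floor 4 mm above the origin: a round hole 48 mm across, for the small round knob.
- nest_slot: Fixed grey insert, 130 (x) x 84 x 13 mm, one of four lying two by two in the fixed white kit tray (rim 17 mm above the table, level with the inserts; which quarter varies). Origin: centre of its underside, 4 mm above the table, z up. Pocket centred on it, 9 mm deep, floor 4 mm above the origin: a slot 117 mm (x) by 42 mm (y), for the long handle.
- nest_rect: Fixed grey insert, 130 (x) x 84 x 13 mm, one of four lying two by two in the fixed white kit tray (rim 17 mm above the table, level with the inserts; which quarter varies). Origin: centre of its underside, 4 mm above the table, z up. Pocket centred on it, 9 mm deep, floor 4 mm above the origin: a rectangle 83 mm (x) by 57 mm (y), for the battery pack.
Things that resemble listed ones, but are neither listed nor needed, are in the scene too. What is shaped like the long_handle but blue is not meant.

How it is judged:
By the outcome, as a careful person would: the job done as asked, in the order asked, and still so for the second after the job is handed in, with the robot touching nothing.
It also fails if it takes over 99 s, if anything falls off the work surface, if the arm or the gripper's body presses on something with over 40 N, if the wrist force passes 120 N, or if a joint passes its speed limit or range.

## Working session

There is one attempt and no reset: what is moved stays moved. The work goes in short steps, Python scripts to look and compute and a shell command to move; the robot and the scene stay as the last step left them, time stands still between calls to the robot, and variables do not carry over. Pictures are saved under pics/ and viewed, about 12 in all and at most 16, crops included, and the job is handed in when it is done.

```bash
ls; mkdir -p pics
python3 - <<'E'
from bench import ctrl
import cv2,numpy as np
print(ctrl.hold_point_z, ctrl.observe())
for n in("scene","top"):
    c=ctrl.capture(n); np.savez(f"{n}0.npz",**c)
    cv2.imwrite(f"pics/{n}0.png",c["pixels"][:,:,::-1])
    R=cv2.Rodrigues(np.array(c["rvec"]))[0]; print(n,c["fx"],c["cx"],c["cy"],-R.T@np.array(c["tvec"]).ravel(),R)
E
```

```text
pics
0.0653 {'t': 0.0, 'qpos': array([-8.57598574e+01,  1.48573390e+01,  8.80094258e+01, -1.15782513e-03,
        7.72344610e+01, -1.16189250e+01]), 'joint_velocities': array([ 0.05325745, -0.01434682,  0.03294421, -0.01507715,  0.03586476,
       -0.05396937]), 'joint_efforts': array([ 1.57234135e-04, -4.37312329e+01, -2.84003073e+01,  7.21069076e-02,
        4.14026587e-02, -1.57842846e-04]), 'tool_pos': array([ 0.15029348, -0.52866267,  0.30194718]), 'ee_rot': array([-89.98071857,   0.09937892, -74.14065884]), 'ft_force': array([ 0.01399495, -0.77380688,  0.47877876]), 'ft_torque': array([-0.02480292,  0.02783564, -0.01115373]), 'width': 0.09279368360361626}
scene 570.0671267605054 321.93740203489983 239.0427040497197 [0.98781449 0.61902294 1.01200129] [[-0.71692614  0.69711913  0.00646731]
 [ 0.54367513  0.56488117 -0.62074682]
 [-0.43638775 -0.4415135  -0.78398441]]
top 484.02185106803415 320.1437042226272 236.03519123291628 [0.4152525  0.0795119  0.91741247] [[-0.02423577 -0.99968768  0.00609726]
 [-0.99832676  0.02388158 -0.05266258]
 [ 0.05250052 -0.00736338 -0.99859375]]
```

View pics/top0.png

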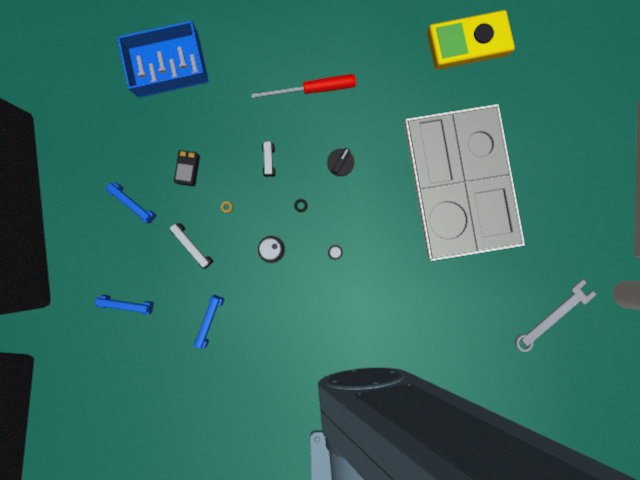

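View pics/scene0.png

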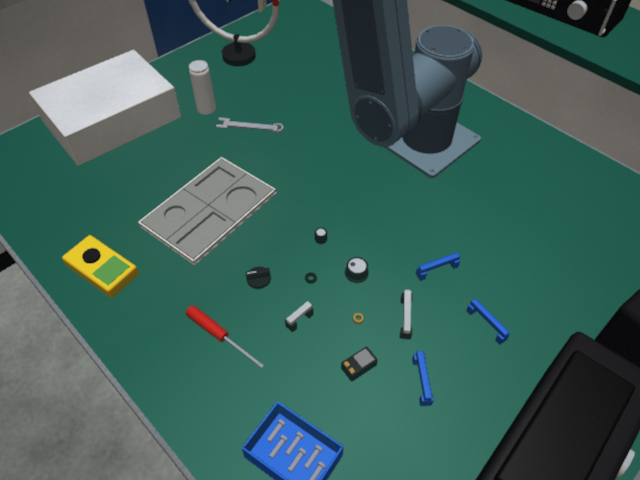

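The top view shows these parts:
- Tuning knob, round aluminium face: (271,249).
- Small knob: (335,252).
- Handles: aluminium long handle (190,246), aluminium short handle (268,158). The three blue handles at (130,203), (124,304) and (208,321) are not meant.
- Battery: (186,167).
- Bar knob: (341,162).
- Tray: corners near (406,120), (498,106), (523,244) and (431,260). Slot top-left, small round top-right, big round bottom-left, rectangle bottom-right.

The long handle is the longer of the two aluminium bars. I'll measure everything and check the candidates in one crop.

```bash
cat > h.py <<'E'
import cv2,numpy as np
from bench import ctrl
def cast(c,uv,z):
    R=cv2.Rodrigues(np.array(c["rvec"]))[0]; o=-R.T@np.array(c["tvec"]).ravel()
    uv=np.atleast_2d(uv).astype(float)
    d=np.c_[(uv[:,0]-c["cx"])/c["fx"],(uv[:,1]-c["cy"])/c["fy"],np.ones(len(uv))]@R
    return (o+d*((z-o[2])/d[:,2])[:,None])
def world(c):
    R=cv2.Rodrigues(np.array(c["rvec"]))[0]; v,u=np.mgrid[:480,:640]; D=c["depth"]
    P=np.stack([(u-c["cx"])/c["fx"]*D,(v-c["cy"])/c["fy"]*D,D],-1)-np.array(c["tvec"]).ravel()
    return P@R
def rect(pts):  # centre mm, long side, short side, yaw of long side
    (cx,cy),(a,b),_=r=cv2.minAreaRect((pts[:,:2]*1000).astype(np.float32)); p=cv2.boxPoints(r)
    e=[p[1]-p[0],p[2]-p[1]]; e=max(e,key=np.linalg.norm)
    return np.round([cx,cy,max(a,b),min(a,b),(np.degrees(np.arctan2(e[1],e[0])))%180],1)
def go(x,y,yaw=None,s=None):
    """print tool-axis shift (mm) from current pose to world x,y (mm), and ry to yaw"""
    s=s or ctrl.observe(); p=s["tool_pos"]*1000; psi=s["ee_rot"][2]; a=np.radians(psi)
    dx,dy=x-p[0],y-p[1]
    print("tool x %.1f z %.1f"%(dx*np.cos(a)+dy*np.sin(a),-dx*np.sin(a)+dy*np.cos(a)),
      "" if yaw is None else "ry %.1f"%-((yaw-psi+90)%180-90),"TCP",p.round(1),"rpy",s["ee_rot"].round(1))
E
python3 - <<'E'
from h import *
c=dict(np.load("top0.npz")); W=world(c); Z=W[...,2]; img=c["pixels"]
print("table z",[round(float(Z[v,u]),4) for u,v in((300,300),(230,120),(480,290),(100,250))])
hsv=cv2.cvtColor(img,cv2.COLOR_RGB2HSV)
green=cv2.inRange(hsv,(70,80,30),(95,255,255))
m=cv2.bitwise_not(green)
n,l,st,ce=cv2.connectedComponentsWithStats(m)
for nm,u,v,h in(("tuning",271,249,.028),("vol",335,252,.026),("long",190,246,.036),("batt",186,167,.026),("short",268,158,.036),("bar",341,162,.01),("tray",465,183,.017)):
    k=l[v,u]; mm=(l==k)
    vv,uu=np.where(mm); q=np.c_[uu,vv]
    zz=Z[mm]; top=mm&(Z>np.percentile(zz,90)-.006); vt,ut=np.where(top)
    print(nm,st[k],"ztop",np.percentile(zz,90).round(4),"mask@h",rect(cast(c,q,h)),"top",rect(cast(c,np.c_[ut,vt],h)),"n",top.sum())
    if nm in("tuning","vol","long"):
        br=mm&(hsv[...,2]>130)&(hsv[...,1]<80);vt,ut=np.where(br);print("  bright",rect(cast(c,np.c_[ut,vt],h)))
# tray darker floors via depth
t=(l==l[183,465]); f=t&(Z<.0125); f=cv2.erode(f.astype(np.uint8),np.ones((3,3)))
n2,l2,s2,c2=cv2.connectedComponentsWithStats(f)
for i in range(1,n2):
    if s2[i,4]>150:
        vv,uu=np.where(l2==i); print("pocket",s2[i],rect(cast(c,np.c_[uu,vv],.008)))
cv2.imwrite("pics/crop1.png",cv2.resize(img[90:290,100:400,::-1],None,fx=2.6,fy=2.6,interpolation=cv2.INTER_CUBIC))
cv2.imwrite("pics/tray1.png",cv2.resize(img[95:270,395:535,::-1],None,fx=3.4,fy=3.4,interpolation=cv2.INTER_CUBIC))
E
```

```text
table z [0.0014, 0.0014, -0.0015, 0.0052]
tuning [258 236  27  27 549] ztop 0.0309 mask@h [440.8 164.2  48.2  46.6  43.8] top [440.4 165.6  44.1  44.1 178.8] n 487
  bright [440.9 167.   37.5  36.5 133.7]
vol [328 245  15  15 169] ztop 0.0287 mask@h [432.5  46.7  26.1  24.7 133.6] top [432.   46.3  26.1  23.4 133.6] n 162
  bright [432.   46.3  18.4  18.4  88.6]
long [170 224  43  44 531] ztop 0.0378 mask@h [451.9 309.8  99.5  22.1  40.1] top [449.7 311.7  95.9  15.7  40.9] n 409
  bright [450.9 313.7  96.1  14.6  39.9]
batt [174 150  25  36 689] ztop 0.0284 mask@h [595.1 317.9  62.1  39.  170.1] top [595.4 319.4  61.5  36.1 170. ] n 629
short [263 141  12  35 332] ztop 0.0379 mask@h [607.5 164.4  63.2  20.2 179. ] top [607.5 165.9  59.7  14.1   1. ] n 244
bar [327 148  27  28 580] ztop 0.029 mask@h [602.5  31.3  50.7  49.8   5.9] top [602.7  25.6  51.4  22.1 149. ] n 177
tray [  404   104   121   157 14142] ztop 0.0189 mask@h [ 558.6 -198.7  273.5  184.1    8. ] top [ 557.8 -199.7  271.6  181.7    8. ] n 9451
pocket [423 122  28  60 997] [ 618.7 -150.9  112.5   36.9    8. ]
pocket [470 134  22  22 365] [ 630.3 -236.7   40.7   40.1  177.7]
pocket [ 476  191   35   45 1050] [ 499.3 -255.2   79.    51.8    8.1]
pocket [431 203  34  35 857] [ 487.7 -169.2   63.8   62.    43.2]
```

View pics/crop1.png

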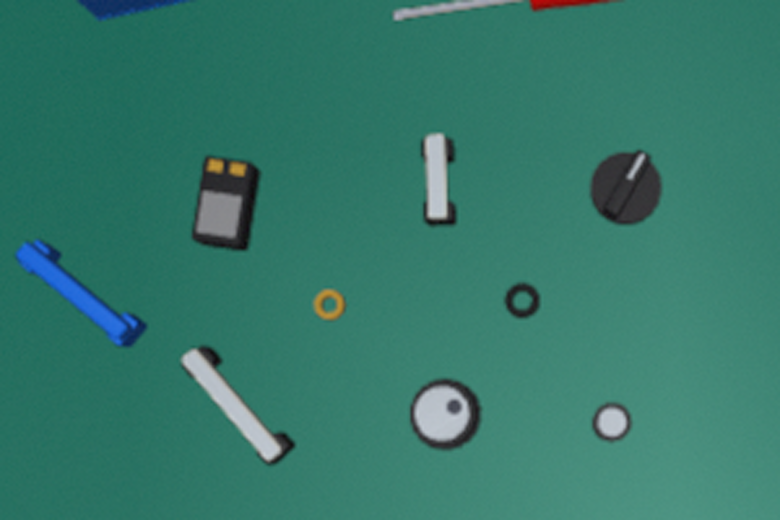

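View pics/tray1.png

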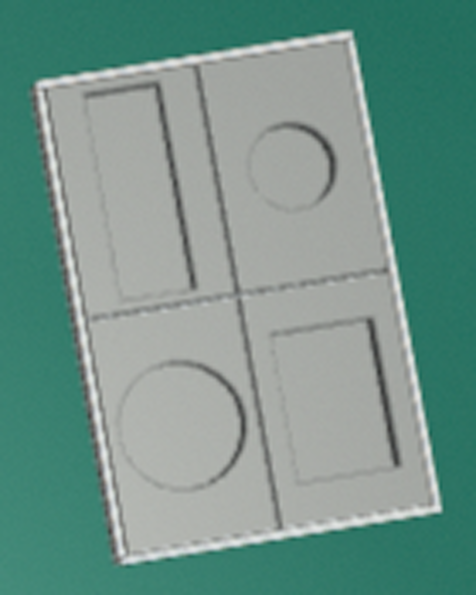

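The crop confirms the choice. The long aluminium handle is at crop (235,405), length 96 mm measured; the short one at (437,178) measures 60 mm. The tuning knob (round face) is at (445,413), the small knob at (611,421), the bar knob at (626,187) and the battery at (225,200). In the tray, the slot is top-left, small round top-right, big round bottom-left and rectangle bottom-right.

First move: above the tuning knob. Tool y points down.

```bash
python3 -m pendant '[{"x":-589,"z":469,"y":80},{"x":-589,"z":469,"y":80},{"x":-589,"z":469,"y":80},{"x":-589,"z":469,"y":80},{"x":-589,"z":469,"y":80},{"x":-589,"z":469,"y":80},{"x":-589,"z":469,"y":80},{"x":-589,"z":469,"y":80},{"x":-589,"z":469,"y":80},{"x":-589,"z":469,"y":80},{"x":-589,"z":469,"y":80},{"x":-589,"z":469,"y":80},{"x":-589,"z":469,"y":80},{"x":-589,"z":469,"y":80},{"x":-589,"z":469,"y":80},{"x":-589,"z":469,"y":80},{"x":-589,"z":469,"y":80},{"x":-589,"z":469,"y":80},{"x":-589,"z":469,"y":80},{"x":-589,"z":469,"y":80}]'
python3 -c "
from h import *
go(440.5,166); print(ctrl.observe()['qpos'].round())
c=ctrl.capture('scene'); cv2.imwrite('pics/s2.png',c['pixels'][:,:,::-1])"
```

```text
tool x -589.0 z 469.0  TCP [ 150.3 -528.7  302. ] rpy [-90.    0.1 -74.1]
[-86.  15.  88.  -0.  77. -12.]validation failed for argument at $[0]...
```

```bash
python3 -m pendant '[{"x":0,"y":20,"z":0,"rx":0,"ry":0,"rz":0,"claw":93}]'; echo; python3 -m pendant '[{"x":-20,"y":20,"z":0}]'; echo; python3 -m pendant --help | head -30; python3 -c "
from h import *
go(440.5,166)"
```

```text
t: 0.25
tool_pos: [0.1505, -0.5303, 0.2847]
ee_rot: [-90.1, -0.3, -74.1]
ft_force: [-0.6, 0.5, -0.4]
width: 0.0928


tool x -590.5 z 469.3  TCP [ 150.5 -530.3  284.7] rpy [-90.1  -0.3 -74.1]validation failed for argument at $[0]...
invalid input: not JSON, or not a number
```

Every row needs all seven keys.

```bash
python3 -m pendant '[{"x":-590,"y":60,"z":469,"rx":0,"ry":0,"rz":0,"claw":93},{"x":-590,"y":60,"z":469,"rx":0,"ry":0,"rz":0,"claw":93},{"x":-590,"y":60,"z":469,"rx":0,"ry":0,"rz":0,"claw":93},{"x":-590,"y":60,"z":469,"rx":0,"ry":0,"rz":0,"claw":93},{"x":-590,"y":60,"z":469,"rx":0,"ry":0,"rz":0,"claw":93},{"x":-590,"y":60,"z":469,"rx":0,"ry":0,"rz":0,"claw":93},{"x":-590,"y":60,"z":469,"rx":0,"ry":0,"rz":0,"claw":93},{"x":-590,"y":60,"z":469,"rx":0,"ry":0,"rz":0,"claw":93},{"x":-590,"y":60,"z":469,"rx":0,"ry":0,"rz":0,"claw":93},{"x":-590,"y":60,"z":469,"rx":0,"ry":0,"rz":0,"claw":93},{"x":-590,"y":60,"z":469,"rx":0,"ry":0,"rz":0,"claw":93},{"x":-590,"y":60,"z":469,"rx":0,"ry":0,"rz":0,"claw":93},{"x":-590,"y":60,"z":469,"rx":0,"ry":0,"rz":0,"claw":93},{"x":-590,"y":60,"z":469,"rx":0,"ry":0,"rz":0,"claw":93},{"x":-590,"y":60,"z":469,"rx":0,"ry":0,"rz":0,"claw":93},{"x":-590,"y":60,"z":469,"rx":0,"ry":0,"rz":0,"claw":93},{"x":-590,"y":60,"z":469,"rx":0,"ry":0,"rz":0,"claw":93},{"x":-590,"y":60,"z":469,"rx":0,"ry":0,"rz":0,"claw":93},{"x":-590,"y":60,"z":469,"rx":0,"ry":0,"rz":0,"claw":93},{"x":-590,"y":60,"z":469,"rx":0,"ry":0,"rz":0,"claw":93}]'
python3 -c "
from h import *
go(440.5,166); print(ctrl.observe()['qpos'].round())
c=ctrl.capture('scene'); cv2.imwrite('pics/s2.png',c['pixels'][:,:,::-1])"
```

```text
t: 2.25
tool_pos: [0.4401, 0.1653, 0.223]
ee_rot: [-90.0, -0.0, -74.3]
ft_force: [0.2, 0.1, -0.1]
width: 0.0929
tool x -0.6 z 0.6  TCP [440.1 165.3 223. ] rpy [-90.   -0.  -74.3]
[  7.  11. 105.  -0.  64.  81.]
```

View pics/s2.png

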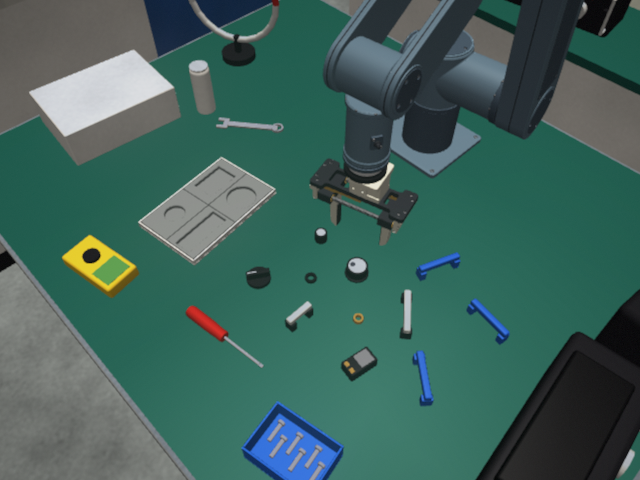

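Gripper is above the tuning knob at (357,268), as expected. Descend so the tips sit 12 mm above the table, then close.

```bash
python3 -m pendant '[{"x":0,"y":40,"z":0,"rx":0,"ry":0,"rz":0,"claw":75},{"x":0,"y":80,"z":0,"rx":0,"ry":0,"rz":0,"claw":75},{"x":0,"y":110,"z":0,"rx":0,"ry":0,"rz":0,"claw":75},{"x":0,"y":126,"z":0,"rx":0,"ry":0,"rz":0,"claw":75},{"x":0,"y":126,"z":0,"rx":0,"ry":0,"rz":0,"claw":75},{"x":0,"y":126,"z":0,"rx":0,"ry":0,"rz":0,"claw":35},{"x":0,"y":126,"z":0,"rx":0,"ry":0,"rz":0,"claw":35},{"x":0,"y":126,"z":0,"rx":0,"ry":0,"rz":0,"claw":35},{"x":0,"y":126,"z":0,"rx":0,"ry":0,"rz":0,"claw":35},{"x":0,"y":126,"z":0,"rx":0,"ry":0,"rz":0,"claw":35},{"x":0,"y":126,"z":0,"rx":0,"ry":0,"rz":0,"claw":35}]'
```

```text
t: 3.4
tool_pos: [0.4408, 0.1667, 0.0976]
ee_rot: [-89.9, -0.0, -74.1]
ft_force: [-1.1, -0.2, 6.7]
width: 0.0454
```

```bash
python3 -m pendant '[{"x":0,"y":-20,"z":0,"rx":0,"ry":0,"rz":0,"claw":35},{"x":0,"y":-50,"z":0,"rx":0,"ry":0,"rz":0,"claw":35},{"x":0,"y":-80,"z":0,"rx":0,"ry":0,"rz":0,"claw":35},{"x":40,"y":-80,"z":-6,"rx":0,"ry":0,"rz":0,"claw":35},{"x":80,"y":-80,"z":-12,"rx":0,"ry":0,"rz":0,"claw":35},{"x":120,"y":-80,"z":-18,"rx":0,"ry":0,"rz":0,"claw":35},{"x":160,"y":-80,"z":-23,"rx":0,"ry":0,"rz":0,"claw":35},{"x":200,"y":-80,"z":-28,"rx":0,"ry":0,"rz":0,"claw":35},{"x":240,"y":-80,"z":-34,"rx":0,"ry":0,"rz":0,"claw":35},{"x":280,"y":-80,"z":-40,"rx":0,"ry":0,"rz":0,"claw":35},{"x":315,"y":-80,"z":-44,"rx":0,"ry":0,"rz":0,"claw":35},{"x":333,"y":-80,"z":-46,"rx":0,"ry":0,"rz":0,"claw":35},{"x":333,"y":-80,"z":-46,"rx":0,"ry":0,"rz":0,"claw":35},{"x":333,"y":-45,"z":-46,"rx":0,"ry":0,"rz":0,"claw":35},{"x":333,"y":-45,"z":-46,"rx":0,"ry":0,"rz":0,"claw":35},{"x":333,"y":-45,"z":-46,"rx":0,"ry":0,"rz":0,"claw":35}]'
python3 -c "
from h import *
go(487.5,-167.5)
c=ctrl.capture('scene'); cv2.imwrite('pics/s3.png',cv2.resize(c['pixels'][100:300,100:400,::-1],None,fx=2.5,fy=2.5))"
```

```text
t: 5.0
tool_pos: [0.4863, -0.1646, 0.1414]
ee_rot: [-90.1, 0.1, -74.1]
ft_force: [-0.8, 0.3, -0.6]
width: 0.045
tool x 3.2 z 0.4  TCP [ 486.3 -164.6  141.4] rpy [-90.1   0.1 -74.1]
```

View pics/s3.png

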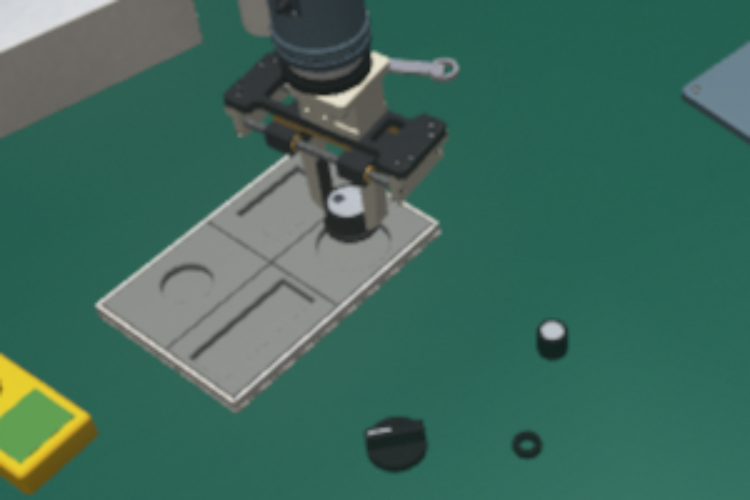

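Knob held upright above its round hole (crop 352,225). Lower, check, then release.

```bash
python3 -m pendant '[{"x":3,"y":10,"z":0,"rx":0,"ry":0,"rz":0,"claw":35},{"x":3,"y":22,"z":0,"rx":0,"ry":0,"rz":0,"claw":35},{"x":3,"y":30,"z":0,"rx":0,"ry":0,"rz":0,"claw":35},{"x":3,"y":35,"z":0,"rx":0,"ry":0,"rz":0,"claw":35},{"x":3,"y":35,"z":0,"rx":0,"ry":0,"rz":0,"claw":35},{"x":3,"y":35,"z":0,"rx":0,"ry":0,"rz":0,"claw":35}]'
python3 -m pendant '[{"x":0,"y":0,"z":0,"rx":0,"ry":0,"rz":0,"claw":62},{"x":0,"y":0,"z":0,"rx":0,"ry":0,"rz":0,"claw":62},{"x":0,"y":0,"z":0,"rx":0,"ry":0,"rz":0,"claw":62},{"x":0,"y":0,"z":0,"rx":0,"ry":0,"rz":0,"claw":62},{"x":0,"y":-20,"z":0,"rx":0,"ry":0,"rz":0,"claw":62},{"x":0,"y":-60,"z":0,"rx":0,"ry":0,"rz":0,"claw":62},{"x":0,"y":-100,"z":0,"rx":0,"ry":0,"rz":0,"claw":62},{"x":0,"y":-100,"z":0,"rx":0,"ry":0,"rz":0,"claw":62}]'
python3 -c "
from h import *
go(432,46.4)"
```

```text
t: 5.65
tool_pos: [0.4878, -0.1691, 0.1066]
ee_rot: [-90.0, 0.0, -74.1]
ft_force: [0.1, -0.1, 0.5]
width: 0.0452
t: 6.45
tool_pos: [0.4904, -0.1706, 0.2123]
ee_rot: [-89.6, -0.4, -74.1]
ft_force: [0.3, -0.8, 0.1]
width: 0.062
tool x -224.7 z 3.1  TCP [ 490.4 -170.6  212.3] rpy [-89.6  -0.4 -74.1]
```

```bash
python3 -m pendant '[{"x":-45,"y":0,"z":1,"rx":0,"ry":0,"rz":0,"claw":65},{"x":-90,"y":0,"z":2,"rx":0,"ry":0,"rz":0,"claw":65},{"x":-135,"y":0,"z":3,"rx":0,"ry":0,"rz":0,"claw":65},{"x":-180,"y":15,"z":4,"rx":0,"ry":0,"rz":0,"claw":65},{"x":-210,"y":35,"z":5,"rx":0,"ry":0,"rz":0,"claw":65},{"x":-222,"y":50,"z":5,"rx":0,"ry":0,"rz":0,"claw":65},{"x":-222,"y":60,"z":5,"rx":0,"ry":0,"rz":0,"claw":65},{"x":-222,"y":60,"z":5,"rx":0,"ry":0,"rz":0,"claw":65},{"x":-222,"y":60,"z":5,"rx":0,"ry":0,"rz":0,"claw":65}]'
python3 -c "
from h import *
go(432,46.4)"
```

```text
t: 7.35
tool_pos: [0.4326, 0.045, 0.1468]
ee_rot: [-90.0, -0.0, -74.2]
ft_force: [0.2, 1.2, 0.2]
width: 0.0649
tool x -1.5 z -0.1  TCP [432.6  45.  146.8] rpy [-90.   -0.  -74.2]
```

```bash
python3 -m pendant '[{"x":-1,"y":20,"z":0,"rx":0,"ry":0,"rz":0,"claw":65},{"x":-1,"y":40,"z":0,"rx":0,"ry":0,"rz":0,"claw":65},{"x":-1,"y":50,"z":0,"rx":0,"ry":0,"rz":0,"claw":65},{"x":-1,"y":50,"z":0,"rx":0,"ry":0,"rz":0,"claw":65},{"x":-1,"y":50,"z":0,"rx":0,"ry":0,"rz":0,"claw":18},{"x":-1,"y":50,"z":0,"rx":0,"ry":0,"rz":0,"claw":18},{"x":-1,"y":50,"z":0,"rx":0,"ry":0,"rz":0,"claw":18},{"x":-1,"y":50,"z":0,"rx":0,"ry":0,"rz":0,"claw":18},{"x":-1,"y":50,"z":0,"rx":0,"ry":0,"rz":0,"claw":18},{"x":-1,"y":50,"z":0,"rx":0,"ry":0,"rz":0,"claw":18}]'
python3 -c "
from h import *
go(629.5,-234)"
```

```text
t: 8.35
tool_pos: [0.4318, 0.0468, 0.097]
ee_rot: [-90.0, -0.0, -74.1]
ft_force: [-0.3, -0.0, 2.9]
width: 0.0273
tool x 324.1 z 113.4  TCP [431.8  46.8  97. ] rpy [-90.   -0.  -74.1]
```

```bash
python3 -m pendant '[{"x":0,"y":-20,"z":0,"rx":0,"ry":0,"rz":0,"claw":18},{"x":0,"y":-50,"z":0,"rx":0,"ry":0,"rz":0,"claw":18},{"x":0,"y":-80,"z":0,"rx":0,"ry":0,"rz":0,"claw":18},{"x":40,"y":-80,"z":14,"rx":0,"ry":0,"rz":0,"claw":18},{"x":80,"y":-80,"z":28,"rx":0,"ry":0,"rz":0,"claw":18},{"x":120,"y":-80,"z":42,"rx":0,"ry":0,"rz":0,"claw":18},{"x":160,"y":-80,"z":56,"rx":0,"ry":0,"rz":0,"claw":18},{"x":200,"y":-80,"z":70,"rx":0,"ry":0,"rz":0,"claw":18},{"x":240,"y":-80,"z":84,"rx":0,"ry":0,"rz":0,"claw":18},{"x":280,"y":-80,"z":98,"rx":0,"ry":0,"rz":0,"claw":18},{"x":310,"y":-80,"z":108,"rx":0,"ry":0,"rz":0,"claw":18},{"x":324,"y":-80,"z":113,"rx":0,"ry":0,"rz":0,"claw":18},{"x":324,"y":-60,"z":113,"rx":0,"ry":0,"rz":0,"claw":18},{"x":324,"y":-45,"z":113,"rx":0,"ry":0,"rz":0,"claw":18},{"x":324,"y":-45,"z":113,"rx":0,"ry":0,"rz":0,"claw":18},{"x":324,"y":-45,"z":113,"rx":0,"ry":0,"rz":0,"claw":18}]'
python3 -c "
from h import *
go(629.5,-234)
c=ctrl.capture('scene'); cv2.imwrite('pics/s4.png',cv2.resize(c['pixels'][100:300,100:400,::-1],None,fx=2.5,fy=2.5))"
```

```text
t: 9.95
tool_pos: [0.6285, -0.2334, 0.1411]
ee_rot: [-90.1, 0.1, -74.1]
ft_force: [0.8, 0.2, 0.2]
width: 0.0274
tool x 0.9 z 0.8  TCP [ 628.5 -233.4  141.1] rpy [-90.1   0.1 -74.1]
```

View pics/s4.png

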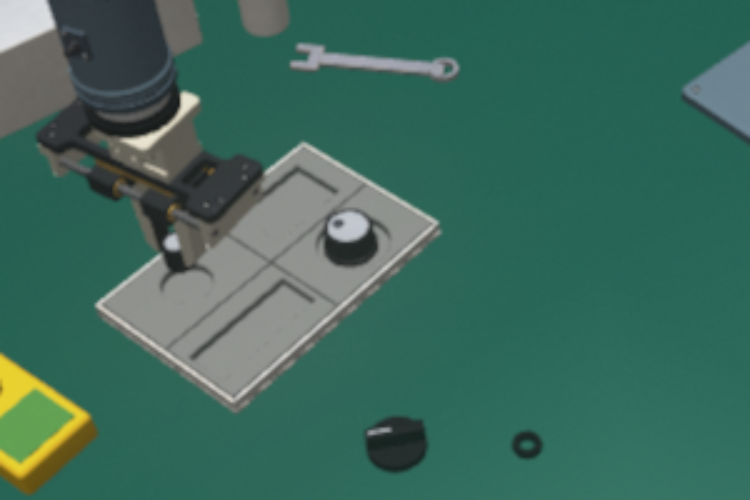

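Tuning knob is seated at crop (350,238). The small knob is above its hole (crop 187,270). Lower and release.

```bash
python3 -m pendant '[{"x":0,"y":12,"z":0,"rx":0,"ry":0,"rz":0,"claw":18},{"x":0,"y":24,"z":0,"rx":0,"ry":0,"rz":0,"claw":18},{"x":0,"y":31,"z":0,"rx":0,"ry":0,"rz":0,"claw":18},{"x":0,"y":36,"z":0,"rx":0,"ry":0,"rz":0,"claw":18},{"x":0,"y":36,"z":0,"rx":0,"ry":0,"rz":0,"claw":18},{"x":0,"y":36,"z":0,"rx":0,"ry":0,"rz":0,"claw":18}]'
python3 -m pendant '[{"x":0,"y":0,"z":0,"rx":0,"ry":0,"rz":0,"claw":50},{"x":0,"y":0,"z":0,"rx":0,"ry":0,"rz":0,"claw":50},{"x":0,"y":0,"z":0,"rx":0,"ry":0,"rz":0,"claw":50},{"x":0,"y":0,"z":0,"rx":0,"ry":0,"rz":0,"claw":50},{"x":0,"y":-20,"z":0,"rx":0,"ry":0,"rz":0,"claw":50},{"x":0,"y":-60,"z":0,"rx":0,"ry":0,"rz":0,"claw":50},{"x":0,"y":-100,"z":0,"rx":0,"ry":0,"rz":0,"claw":50},{"x":0,"y":-100,"z":0,"rx":0,"ry":0,"rz":0,"claw":50},{"x":0,"y":-100,"z":0,"rx":0,"ry":0,"rz":0,"claw":50}]'
python3 -c "
from h import *
go(450.5,312.3,-49.6)"
```

```text
t: 10.6
tool_pos: [0.629, -0.2341, 0.1056]
ee_rot: [-90.0, 0.0, -74.1]
ft_force: [0.4, 0.0, -1.7]
width: 0.0273
t: 11.5
tool_pos: [0.6294, -0.2343, 0.2073]
ee_rot: [-89.9, -0.1, -74.1]
ft_force: [-0.0, -0.3, -0.3]
width: 0.05
tool x -574.7 z -22.7 ry -24.5 TCP [ 629.4 -234.3  207.3] rpy [-89.9  -0.1 -74.1]
```

```bash
python3 -m pendant '[{"x":-45,"y":0,"z":-2,"rx":0,"ry":0,"rz":0,"claw":50},{"x":-90,"y":0,"z":-4,"rx":0,"ry":-4,"rz":0,"claw":50},{"x":-135,"y":0,"z":-6,"rx":0,"ry":-8,"rz":0,"claw":50},{"x":-180,"y":0,"z":-7,"rx":0,"ry":-12,"rz":0,"claw":50},{"x":-225,"y":0,"z":-9,"rx":0,"ry":-16,"rz":0,"claw":50},{"x":-270,"y":0,"z":-11,"rx":0,"ry":-20,"rz":0,"claw":50},{"x":-315,"y":0,"z":-13,"rx":0,"ry":-24.5,"rz":0,"claw":50},{"x":-360,"y":0,"z":-15,"rx":0,"ry":-24.5,"rz":0,"claw":50},{"x":-405,"y":0,"z":-17,"rx":0,"ry":-24.5,"rz":0,"claw":50},{"x":-450,"y":0,"z":-19,"rx":0,"ry":-24.5,"rz":0,"claw":50},{"x":-495,"y":10,"z":-20,"rx":0,"ry":-24.5,"rz":0,"claw":50},{"x":-540,"y":20,"z":-22,"rx":0,"ry":-24.5,"rz":0,"claw":50},{"x":-565,"y":40,"z":-23,"rx":0,"ry":-24.5,"rz":0,"claw":50},{"x":-575,"y":60,"z":-23,"rx":0,"ry":-24.5,"rz":0,"claw":50},{"x":-575,"y":60,"z":-23,"rx":0,"ry":-24.5,"rz":0,"claw":50},{"x":-575,"y":60,"z":-23,"rx":0,"ry":-24.5,"rz":0,"claw":50},{"x":-575,"y":60,"z":-23,"rx":0,"ry":-24.5,"rz":0,"claw":50}]'
python3 -c "
from h import *
go(450.5,312.3,-49.6)
c=ctrl.capture('scene'); cv2.imwrite('pics/s5.png',cv2.resize(c['pixels'][180:400,290:590,::-1],None,fx=2.5,fy=2.5))"
```

```text
t: 13.2
tool_pos: [0.4503, 0.3121, 0.1461]
ee_rot: [-90.0, -0.0, -49.7]
ft_force: [0.4, -0.1, -1.1]
width: 0.0501
tool x 0.0 z 0.3 ry -0.1 TCP [450.3 312.1 146.1] rpy [-90.   -0.  -49.7]
```

View pics/s5.png

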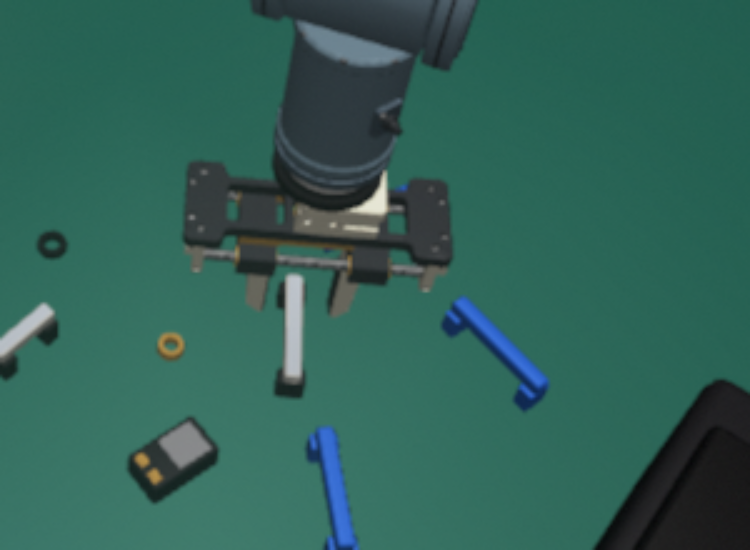

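The jaws straddle the aluminium long handle (crop 293,330), with their opening square to the bar. Descend and close.

```bash
python3 -m pendant '[{"x":0,"y":20,"z":0,"rx":0,"ry":0,"rz":0,"claw":50},{"x":0,"y":40,"z":0,"rx":0,"ry":0,"rz":0,"claw":50},{"x":0,"y":49,"z":0,"rx":0,"ry":0,"rz":0,"claw":50},{"x":0,"y":49,"z":0,"rx":0,"ry":0,"rz":0,"claw":50},{"x":0,"y":49,"z":0,"rx":0,"ry":0,"rz":0,"claw":5},{"x":0,"y":49,"z":0,"rx":0,"ry":0,"rz":0,"claw":5},{"x":0,"y":49,"z":0,"rx":0,"ry":0,"rz":0,"claw":5},{"x":0,"y":49,"z":0,"rx":0,"ry":0,"rz":0,"claw":5},{"x":0,"y":49,"z":0,"rx":0,"ry":0,"rz":0,"claw":5},{"x":0,"y":49,"z":0,"rx":0,"ry":0,"rz":0,"claw":5},{"x":0,"y":49,"z":0,"rx":0,"ry":0,"rz":0,"claw":5}]'
python3 -c "
from h import *
go(618,-149.5,-82)"
```

```text
t: 14.35
tool_pos: [0.4497, 0.3129, 0.097]
ee_rot: [-90.0, -0.0, -49.6]
ft_force: [-1.2, 0.4, 2.2]
width: 0.0137
tool x 461.3 z -171.3 ry 32.4 TCP [449.7 312.9  97. ] rpy [-90.   -0.  -49.6]
```

```bash
python3 -m pendant '[{"x":0,"y":-20,"z":0,"rx":0,"ry":0,"rz":0,"claw":5},{"x":0,"y":-50,"z":0,"rx":0,"ry":0,"rz":0,"claw":5},{"x":0,"y":-85,"z":0,"rx":0,"ry":0,"rz":0,"claw":5},{"x":37,"y":-90,"z":-14,"rx":0,"ry":3,"rz":0,"claw":5},{"x":75,"y":-90,"z":-28,"rx":0,"ry":6,"rz":0,"claw":5},{"x":115,"y":-90,"z":-43,"rx":0,"ry":9,"rz":0,"claw":5},{"x":155,"y":-90,"z":-57,"rx":0,"ry":12,"rz":0,"claw":5},{"x":195,"y":-90,"z":-72,"rx":0,"ry":15,"rz":0,"claw":5},{"x":235,"y":-90,"z":-87,"rx":0,"ry":18,"rz":0,"claw":5},{"x":275,"y":-90,"z":-102,"rx":0,"ry":21,"rz":0,"claw":5},{"x":315,"y":-90,"z":-117,"rx":0,"ry":24,"rz":0,"claw":5},{"x":355,"y":-90,"z":-132,"rx":0,"ry":27,"rz":0,"claw":5},{"x":395,"y":-90,"z":-147,"rx":0,"ry":30,"rz":0,"claw":5},{"x":435,"y":-90,"z":-162,"rx":0,"ry":32.4,"rz":0,"claw":5},{"x":461,"y":-80,"z":-171,"rx":0,"ry":32.4,"rz":0,"claw":5},{"x":461,"y":-60,"z":-171,"rx":0,"ry":32.4,"rz":0,"claw":5},{"x":461,"y":-45,"z":-171,"rx":0,"ry":32.4,"rz":0,"claw":5},{"x":461,"y":-45,"z":-171,"rx":0,"ry":32.4,"rz":0,"claw":5},{"x":461,"y":-45,"z":-171,"rx":0,"ry":32.4,"rz":0,"claw":5}]'
python3 -c "
from h import *
go(618,-149.5,-82)
c=ctrl.capture('scene'); cv2.imwrite('pics/s6.png',cv2.resize(c['pixels'][100:300,100:400,::-1],None,fx=2.5,fy=2.5))"
```

```text
t: 16.25
tool_pos: [0.6177, -0.1491, 0.1414]
ee_rot: [-90.1, 0.0, -82.0]
ft_force: [-0.3, -0.0, -1.0]
width: 0.0138
tool x 0.5 z 0.3 ry -0.0 TCP [ 617.7 -149.1  141.4] rpy [-90.1   0.  -82. ]
```

View pics/s6.png

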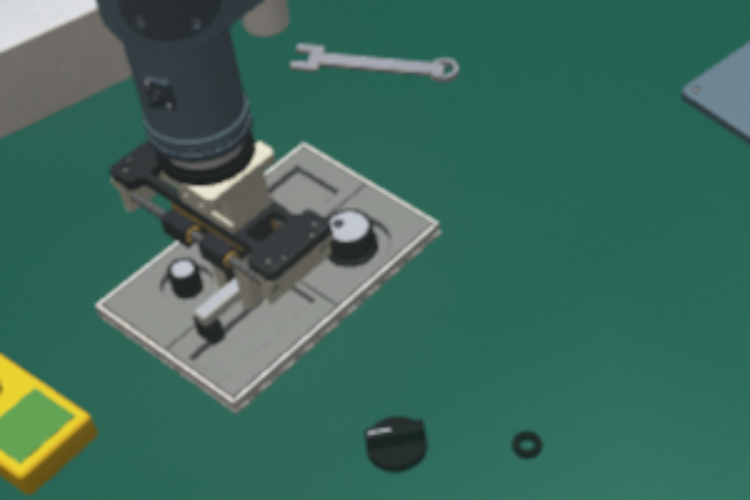

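The handle is level above its slot and in line with it. Small knob is seated at crop (184,277). Lower and release.

```bash
python3 -m pendant '[{"x":0,"y":12,"z":0,"rx":0,"ry":0,"rz":0,"claw":5},{"x":0,"y":24,"z":0,"rx":0,"ry":0,"rz":0,"claw":5},{"x":0,"y":31,"z":0,"rx":0,"ry":0,"rz":0,"claw":5},{"x":0,"y":36,"z":0,"rx":0,"ry":0,"rz":0,"claw":5},{"x":0,"y":36,"z":0,"rx":0,"ry":0,"rz":0,"claw":5},{"x":0,"y":36,"z":0,"rx":0,"ry":0,"rz":0,"claw":5}]'
python3 -m pendant '[{"x":0,"y":0,"z":0,"rx":0,"ry":0,"rz":0,"claw":32},{"x":0,"y":0,"z":0,"rx":0,"ry":0,"rz":0,"claw":32},{"x":0,"y":0,"z":0,"rx":0,"ry":0,"rz":0,"claw":32},{"x":0,"y":0,"z":0,"rx":0,"ry":0,"rz":0,"claw":32},{"x":0,"y":-20,"z":0,"rx":0,"ry":0,"rz":0,"claw":32},{"x":0,"y":-60,"z":0,"rx":0,"ry":0,"rz":0,"claw":32},{"x":0,"y":-100,"z":0,"rx":0,"ry":0,"rz":0,"claw":60},{"x":0,"y":-100,"z":0,"rx":0,"ry":0,"rz":0,"claw":60},{"x":0,"y":-100,"z":0,"rx":0,"ry":0,"rz":0,"claw":60}]'
python3 -c "
from h import *
go(595.3,319,-100)"
```

```text
t: 16.9
tool_pos: [0.6179, -0.1492, 0.1055]
ee_rot: [-90.0, -0.0, -82.0]
ft_force: [0.5, -0.3, -2.2]
width: 0.0137
t: 17.8
tool_pos: [0.6184, -0.1494, 0.2072]
ee_rot: [-89.9, -0.1, -82.0]
ft_force: [-0.0, -0.1, -1.1]
width: 0.0515
tool x -467.1 z 42.0 ry 18.0 TCP [ 618.4 -149.4  207.2] rpy [-89.9  -0.1 -82. ]
```

```bash
python3 -m pendant '[{"x":-45,"y":0,"z":4,"rx":0,"ry":2,"rz":0,"claw":70},{"x":-90,"y":0,"z":8,"rx":0,"ry":4,"rz":0,"claw":70},{"x":-135,"y":0,"z":12,"rx":0,"ry":6,"rz":0,"claw":70},{"x":-180,"y":0,"z":16,"rx":0,"ry":8,"rz":0,"claw":70},{"x":-225,"y":0,"z":20,"rx":0,"ry":10,"rz":0,"claw":70},{"x":-270,"y":0,"z":24,"rx":0,"ry":12,"rz":0,"claw":70},{"x":-315,"y":0,"z":28,"rx":0,"ry":14,"rz":0,"claw":70},{"x":-360,"y":0,"z":32,"rx":0,"ry":16,"rz":0,"claw":70},{"x":-405,"y":10,"z":36,"rx":0,"ry":18,"rz":0,"claw":70},{"x":-445,"y":25,"z":40,"rx":0,"ry":18,"rz":0,"claw":70},{"x":-467,"y":45,"z":42,"rx":0,"ry":18,"rz":0,"claw":70},{"x":-467,"y":60,"z":42,"rx":0,"ry":18,"rz":0,"claw":70},{"x":-467,"y":60,"z":42,"rx":0,"ry":18,"rz":0,"claw":70},{"x":-467,"y":60,"z":42,"rx":0,"ry":18,"rz":0,"claw":70}]'
python3 -c "
from h import *
go(595.3,319,-100)
c=ctrl.capture('scene'); cv2.imwrite('pics/s7.png',cv2.resize(c['pixels'][200:420,240:540,::-1],None,fx=2.5,fy=2.5))
c=ctrl.capture('top'); np.savez('top7.npz',**c);cv2.imwrite('pics/t7.png',cv2.resize(c['pixels'][95:270,395:535,::-1],None,fx=3.4,fy=3.4,interpolation=cv2.INTER_CUBIC))"
```

```text
t: 19.2
tool_pos: [0.5946, 0.3178, 0.1447]
ee_rot: [-90.1, -0.1, -100.1]
ft_force: [0.7, -0.6, -0.3]
width: 0.07
tool x -1.3 z 0.5 ry -0.1 TCP [594.6 317.8 144.7] rpy [-9.010e+01 -1.000e-01 -1.001e+02]
```

View pics/s7.png

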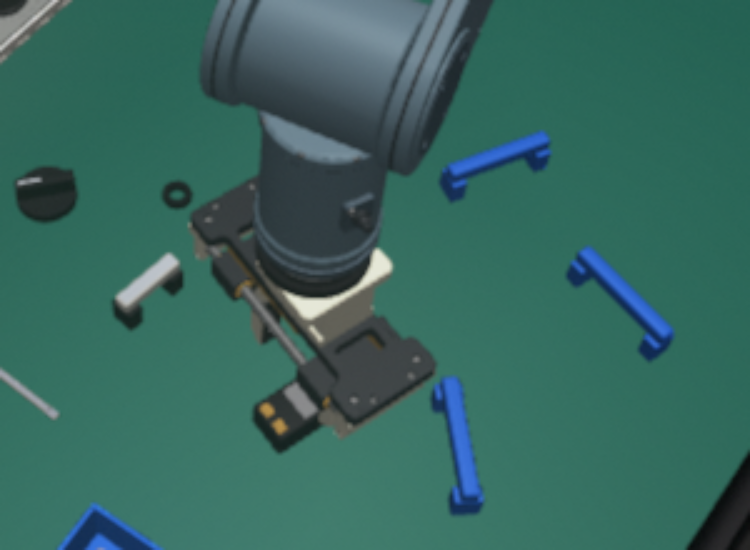

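View pics/t7.png

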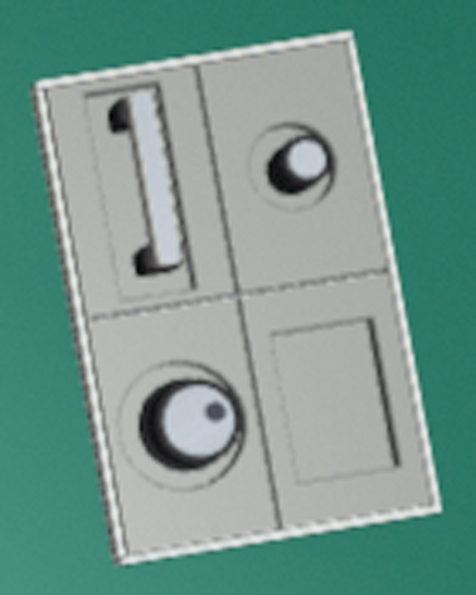

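The three parts placed so far sit inside their pockets: tuning knob at crop (190,424), small knob (300,165), handle (155,180). The jaws are over the battery (crop 290,410) and clear of the blue handle. Grip it.

```bash
python3 -m pendant '[{"x":0,"y":20,"z":0,"rx":0,"ry":0,"rz":0,"claw":70},{"x":0,"y":40,"z":0,"rx":0,"ry":0,"rz":0,"claw":70},{"x":0,"y":49,"z":0,"rx":0,"ry":0,"rz":0,"claw":70},{"x":0,"y":49,"z":0,"rx":0,"ry":0,"rz":0,"claw":70},{"x":0,"y":49,"z":0,"rx":0,"ry":0,"rz":0,"claw":25},{"x":0,"y":49,"z":0,"rx":0,"ry":0,"rz":0,"claw":25},{"x":0,"y":49,"z":0,"rx":0,"ry":0,"rz":0,"claw":25},{"x":0,"y":49,"z":0,"rx":0,"ry":0,"rz":0,"claw":25},{"x":0,"y":49,"z":0,"rx":0,"ry":0,"rz":0,"claw":25},{"x":0,"y":49,"z":0,"rx":0,"ry":0,"rz":0,"claw":25},{"x":0,"y":49,"z":0,"rx":0,"ry":0,"rz":0,"claw":25}]'
python3 -c "
from h import *
go(499.5,-252.0,-82)"
```

```text
t: 20.4
tool_pos: [0.5951, 0.3194, 0.0974]
ee_rot: [-89.9, 0.0, -100.0]
ft_force: [0.8, 1.1, 4.0]
width: 0.0356
tool x 579.3 z 5.4 ry -18.0 TCP [595.1 319.4  97.4] rpy [ -89.9    0.  -100. ]
```

```bash
python3 -m pendant '[{"x":0,"y":-20,"z":0,"rx":0,"ry":0,"rz":0,"claw":25},{"x":0,"y":-50,"z":0,"rx":0,"ry":0,"rz":0,"claw":25},{"x":0,"y":-90,"z":0,"rx":0,"ry":0,"rz":0,"claw":25},{"x":40,"y":-100,"z":0,"rx":0,"ry":-2,"rz":0,"claw":25},{"x":80,"y":-100,"z":0,"rx":0,"ry":-4,"rz":0,"claw":25},{"x":125,"y":-100,"z":1,"rx":0,"ry":-6,"rz":0,"claw":25},{"x":170,"y":-100,"z":1,"rx":0,"ry":-8,"rz":0,"claw":25},{"x":215,"y":-100,"z":2,"rx":0,"ry":-10,"rz":0,"claw":25},{"x":260,"y":-100,"z":2,"rx":0,"ry":-12,"rz":0,"claw":25},{"x":305,"y":-100,"z":3,"rx":0,"ry":-14,"rz":0,"claw":25},{"x":350,"y":-100,"z":3,"rx":0,"ry":-16,"rz":0,"claw":25},{"x":395,"y":-100,"z":4,"rx":0,"ry":-18,"rz":0,"claw":25},{"x":440,"y":-100,"z":4,"rx":0,"ry":-18,"rz":0,"claw":25},{"x":485,"y":-100,"z":5,"rx":0,"ry":-18,"rz":0,"claw":25},{"x":530,"y":-100,"z":5,"rx":0,"ry":-18,"rz":0,"claw":25},{"x":565,"y":-95,"z":5,"rx":0,"ry":-18,"rz":0,"claw":25},{"x":579,"y":-80,"z":5,"rx":0,"ry":-18,"rz":0,"claw":25},{"x":579,"y":-55,"z":5,"rx":0,"ry":-18,"rz":0,"claw":25},{"x":579,"y":-45,"z":5,"rx":0,"ry":-18,"rz":0,"claw":25},{"x":579,"y":-45,"z":5,"rx":0,"ry":-18,"rz":0,"claw":25}]'
python3 -c "
from h import *
go(499.5,-252,-82)
c=ctrl.capture('scene'); cv2.imwrite('pics/s8.png',cv2.resize(c['pixels'][100:300,100:400,::-1],None,fx=2.5,fy=2.5))"
```

```text
t: 22.4
tool_pos: [0.4975, -0.2502, 0.1393]
ee_rot: [-90.2, 0.2, -82.0]
ft_force: [-0.7, 1.0, -1.3]
width: 0.036
tool x 2.1 z 1.7 ry -0.0 TCP [ 497.5 -250.2  139.3] rpy [-90.2   0.2 -82. ]
```

View pics/s8.png

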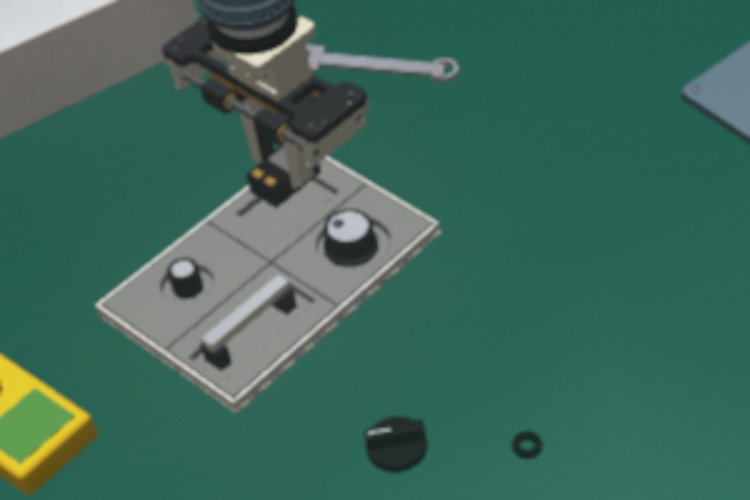

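The battery is held level above its rectangular pocket. Lower, then release.

```bash
python3 -m pendant '[{"x":0,"y":12,"z":0,"rx":0,"ry":0,"rz":0,"claw":25},{"x":0,"y":24,"z":0,"rx":0,"ry":0,"rz":0,"claw":25},{"x":0,"y":31,"z":0,"rx":0,"ry":0,"rz":0,"claw":25},{"x":0,"y":36,"z":0,"rx":0,"ry":0,"rz":0,"claw":25},{"x":0,"y":36,"z":0,"rx":0,"ry":0,"rz":0,"claw":25},{"x":0,"y":36,"z":0,"rx":0,"ry":0,"rz":0,"claw":25}]'
python3 -m pendant '[{"x":0,"y":0,"z":0,"rx":0,"ry":0,"rz":0,"claw":55},{"x":0,"y":0,"z":0,"rx":0,"ry":0,"rz":0,"claw":55},{"x":0,"y":0,"z":0,"rx":0,"ry":0,"rz":0,"claw":55},{"x":0,"y":0,"z":0,"rx":0,"ry":0,"rz":0,"claw":55},{"x":0,"y":-20,"z":0,"rx":0,"ry":0,"rz":0,"claw":55},{"x":0,"y":-60,"z":0,"rx":0,"ry":0,"rz":0,"claw":55},{"x":0,"y":-100,"z":0,"rx":0,"ry":0,"rz":0,"claw":55},{"x":0,"y":-150,"z":0,"rx":0,"ry":0,"rz":0,"claw":55},{"x":30,"y":-180,"z":-30,"rx":0,"ry":0,"rz":0,"claw":55},{"x":70,"y":-180,"z":-70,"rx":0,"ry":0,"rz":0,"claw":55},{"x":110,"y":-180,"z":-110,"rx":0,"ry":0,"rz":0,"claw":55},{"x":150,"y":-180,"z":-150,"rx":0,"ry":0,"rz":0,"claw":55},{"x":180,"y":-180,"z":-180,"rx":0,"ry":0,"rz":0,"claw":55},{"x":180,"y":-180,"z":-180,"rx":0,"ry":0,"rz":0,"claw":55},{"x":180,"y":-180,"z":-180,"rx":0,"ry":0,"rz":0,"claw":55}]'
python3 - <<'E'
from h import *
c=ctrl.capture('top'); W=world(c); img=c['pixels']
# expected part centres & object top z; nominal pocket centres
for n,x,y,h in(("tuning",487.5,-167.5,.036),("vol",629.5,-234,.034),("long",618,-149.5,.044),("batt",499.5,-252,.034)):
    m=(abs(W[...,0]*1000-x)<62)&(abs(W[...,1]*1000-y)<36)&(W[...,2]>.028)
    k,l,s,_=cv2.connectedComponentsWithStats(m.astype(np.uint8)); i=1+s[1:,4].argmax()
    v,u=np.where(l==i); print(n,"z",np.percentile(W[l==i][:,2],[20,50,80]).round(4),"want ~",h+.0015,rect(cast(c,np.c_[u,v],h)))
cv2.imwrite('pics/t9.png',img[:,:,::-1])
E
```

```text
t: 23.05
tool_pos: [0.4989, -0.252, 0.1057]
ee_rot: [-90.0, -0.0, -82.0]
ft_force: [-0.0, -0.5, -1.6]
width: 0.0358
t: 24.55
tool_pos: [0.344, -0.4567, 0.2855]
ee_rot: [-90.0, 0.0, -82.3]
ft_force: [-0.7, 0.2, -0.7]
width: 0.055
tuning z [0.0352 0.0367 0.0382] want ~ 0.0375 [ 487.  -169.9   46.    44.1   88.6]
vol z [0.0331 0.0346 0.0359] want ~ 0.035500000000000004 [ 627.7 -235.3   29.3   26.1  133.4]
long z [0.0391 0.0434 0.045 ] want ~ 0.0455 [ 617.  -146.7   97.    22.7    7.9]
batt z [0.0329 0.0344 0.0355] want ~ 0.035500000000000004 [ 498.4 -252.    61.8   37.7    7.4]
```

View pics/t9.png

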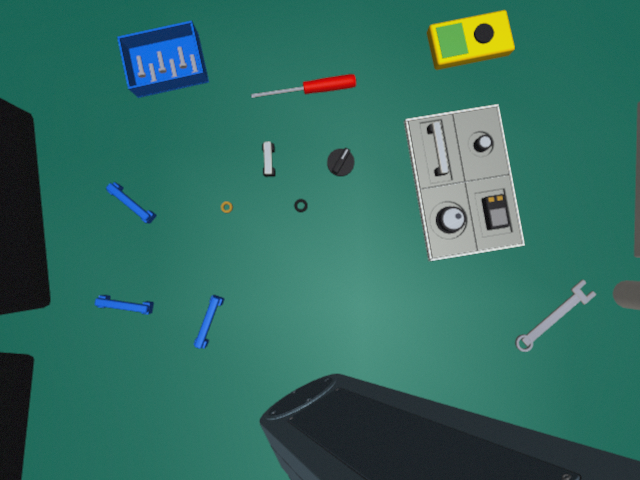

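All four parts are in the right pockets, upright and at floor height. The short handle (268,158) and bar knob (341,162) have not moved, and the arm is clear. Handing in.

```bash
python3 -c "
from bench import ctrl
print(ctrl.sign_off())"
```

```text
the job is handed in; nothing more can be done
None
```

The kit tray is filled and the job is handed in, at about 24.6 s of the 99 s allowed. I placed the tuning knob, small knob, long handle and battery pack, in that order, each in its own pocket. The short handle, bar knob and blue handles were not touched.

- **Position:** in the last top view, all four parts stand upright inside their pockets, within about 3 mm of the estimated pocket centres. The handle and battery line up with the tray to within about 1°.
- **Height:** part tops read 34–37 mm (handle bar 43–45 mm), which matches resting on the pocket floor within camera depth noise of 1–2 mm.
- **Force:** the highest I saw was under 7 N, read only at the end of each move.
- **Failed checks:** none failed. Two early move commands were refused because rows need all seven keys, and nothing moved on those.

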